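Fit and hold the bayonet collar on the filter cell

TASK

Fit the knurled collar to the filter cell for its leak check: take it from the white tray, set it over the cell's spring-loaded core, turn it until the hidden keyways inside it drop over the core's three pins, and push it fully home, flush on the cell's steel shoulder. Finish while still holding it pushed home with the gripper: the spring lifts it again if it is let go. Leave the other things on the bench and in the tray where they are.

Things in the scene. Friction and masses are not known exactly. Their poses are not given: they have to be found in the camera images.
- collar_centre (a point): Centre (half-way up, on the axis) of the loose knurled aluminium collar: outer diameter 52 mm, 40 mm tall, about 0.12 kg, dark closed top with a green disc, open underneath. It starts standing open side down on the tray floor. Its z axis points up along the collar's axis.
- collar: The same collar; origin at the centre of its lower edge, 20 mm below collar_centre. Bore 31 mm wide, 36 mm deep. Three keyways in the bore, 9 mm wide, 120 degrees apart, open at the lower edge, run 15 mm up. They cannot be seen from outside, and where they lie around the collar is not told.
- cell_shoulder (a point): Centre of the flat steel shoulder (58 mm diameter, 45 mm above the bench, z up) of the filter cell, fixed to the bench on a 100 mm square aluminium foot 12 mm thick, a short brass barb on one side. Home: the collar's lower edge rests on this shoulder, collar_centre 20 mm above it; the last 3 mm press the core's spring with 5 to 6 N.
- core_top (a point): Top of the cell's brass core, 30 mm above the shoulder on the same axis; 28 mm diameter, bevelled top. Three radial round steel pins, 120 degrees apart, 5 mm thick, reach 19 mm from the axis, tops 18 mm above the shoulder; their angle differs each time. The point marks the unpressed core (it does not follow it).
- pin_level (a point): Point on the cell's axis at the height of the pin tops, 18 mm above the shoulder. A collar not keyed rides here on its lower edge. Core and pins are greased and do not turn; they spring down by up to 8 mm (4 to 9 N). A turn of at most 120 degrees, either way, brings the keyways over the pins (to about 6 degrees): the push on the collar vanishes, it can go down, and it no longer turns.
- tray: Fixed white tray, 220 mm (its x) by 170 mm (its y), rim 8 mm high, floor 4 mm above the bench; origin at the centre of its underside. It holds the collar on its half nearer the robot and the blue filter case on the other half.
- filter_case: Loose round blue filter case in the tray, 47 mm diameter, 9 mm high; bystander; origin at its underside.
- beaker: Loose glass beaker, 72 mm diameter, 95 mm tall; bystander; origin at its underside.
- wash_bottle: Loose white bottle with red cap, 64 mm diameter, 170 mm tall; bystander; origin at its underside.
- cap0: Loose red screw cap, 28 mm diameter, 14 mm high; bystander; origin at its underside.
- cap1: As cap0.
- cap2: As cap0.
- vial_rack: Loose blue rack with eight red-capped vials, 80 by 160 mm, 72 mm tall; bystander; origin at its underside.
- driver: Loose screwdriver lying on the bench, 160 mm long; bystander.
Not all that is in view belongs to the job. What is shaped like the part that bears cell_shoulder but pink is not meant.

How it is judged:
At the end, for the whole second after the job is handed in: The collar is fully home on the cell: lower edge within 1.8 mm of the shoulder, within 4 mm of the cell's axis, upright within 4 degrees, and the gripper is still holding it (more than 1 N on it) through the last second (z of collar_centre in the frame of cell_shoulder between 0.017 and 0.0218 m and horizontal distance between collar_centre and cell_shoulder below 0.004 m and angle between collar_centre's own z axis and vertical below 0.07 rad and contact force between the fingers and collar above 1 N); the arm keeps its last pose, push and grip.
It fails at once if the filter case, beaker, bottle, a red cap, the vial rack or the screwdriver is moved more than 30 mm (distance of any of filter_case, beaker, wash_bottle, cap0, cap1, cap2, vial_rack, driver from where it was at the start of the episode above 0.03 m).
It also fails if it takes over 58 s, if anything falls off the work surface, if the arm or the gripper's body presses on something with over 40 N, if the wrist force passes 120 N, or if a joint passes its speed limit or range.

ROBOT

A 7-joint arm with a two-finger parallel gripper is mounted at the origin on the work surface. World frame = base frame: x ahead of the robot, y to its left, z up, the work surface at z = 0. Lengths are in m, angles in rad, forces in N, time in s.
With the tool pointing down it reaches from about 0.35 to 0.9 m from the base axis. Payload 7.2 kg.
Tool frame: the origin (TCP) lies between the finger pads; the fingertips stand 19 mm ahead of it and the grasp point (between the pads) is the TCP; z points along the fingers, y is the direction in which the jaws open and shut (so a half turn about z gives the same grasp; the last joint's range is limited). The gripper opens to 85 mm and grips with 20 to 120 N. Pads are 22 mm wide; open, the fingers measure 114 mm over their backs; the gripper's body (76 mm by 85 mm) begins 54 mm behind the grasp point. The pads swing forward as they close: fully open they stand 13 mm farther back than shut.
Start: joints at [1.131, 0.411, -0.013, 1.596, 0.006, 1.134, -0.082], TCP at [0.227, -0.582, 0.25] pointing down, gripper open.
Joint ranges: [-2.95, 2.95], [-0.29, 1.99], [-1.47, 1.44], [0.14, 2.54], [-1.03, 4.17], [0.13, 1.85], [-2.86, 2.86]. Speed limits (rad/s): [2.39, 2.39, 3.01, 3.01, 3.14, 3.14, 3.14].

INTERFACE

Orientations are given as a 3x3 rotation matrix whose columns are the frame's x, y, z axes.
In Python, from rig import arm, optics, spotter gives the robot as it stands.
- The arm moves only by the tool send_rows, never from a script. Its argument "plan" is one flat list of numbers, 6 for each row, row after row: the shift along the world's x, y, z in cm, then the turn, a rotation vector about the world's x, y, z in degrees. In form: [dx, dy, dz, wx, wy, wz, dx, dy, dz, wx, wy, wz, ...]. A call has 1 to 8 rows; each row shifts and turns the commanded pose from where the row before left it; what a row does not reach is not made up. A row lasts 1/8 s, in which the tool goes at most 62.5 mm and 10.7 degrees, less where a joint would pass 70% of its speed; a pose out of reach is approached as far as the arm can. A call with a gripper value outside its range is refused whole. "fingers" is the opening, from 0 (shut) to 1 (fully open), set as the call begins (left out, the last holds). The fingers move at their own pace and stop on an object; "force" is the grip in N (left out, the last holds). Time passes only in rows, so rows that do not move let the fingers close. It gives the time, the measured TCP pose, the force and the opening at its end, in the units of the state.
- arm.observe(): the state, without advancing time (a new reading comes with each control period).
- optics.capture(name): name is "scene" or "top" or "wrist"; returns the picture (480x640x3 uint8, blue, green, red); there is no depth.
- optics.camera_info(name): a dict with "camera_matrix" (3x3 intrinsics, pixels), "pose" (4x4, takes a point from camera to world coordinates); the wrist camera has in their place "tool_from_camera" (4x4, takes a point from camera to tool coordinates, whose origin is the TCP and whose axes are the flange's). Camera axes: x right, y up, looking along -z (the intrinsics and any distortion apply to the point x, -y, -z); pixel columns grow to the right and rows downward; lengths in m; the calibration is good to about 2 mm. The wrist camera is an equidistant fisheye: a pixel r from the principal point sees the ray r / f radians off the axis. A picture is of the moment at which its call begins: read the wrist's pose just before it. camera_info takes no time and is no camera call.
- arm.job_done(): hands the job in, once; it reports no verdict.
Trained networks look in the newest picture that a camera, given by its name, has taken for a name from the list of things; names that differ only in an ending like _2 or _b are one class to them, and where a whole thing is asked for, a point or a joint stands for the part that bears it (a point fixed in the world has none). Each returns a list of dicts, best first, with "score" (0 to 1); they miss things now and then, are a little off and sometimes report something else, mostly with a low value. They report only what shows in the picture. A call takes as long as a camera call. They do not tell look-alikes from the thing itself.
- spotter.find_in(camera, label): "centre" ([x, y, z] in m, in world coordinates, good to about 4 mm: the middle of the surface that is visible of it).
- spotter.pinpoint(camera, label): "centre" ([x, y, z] in m, in world coordinates, good to about 4 mm: a listed point, or the origin of a listed thing).
The state is a dict: "t": time; "joint_positions": joint angles; "qvel": joint speeds; "joint_efforts": joint torques, N m; "position": TCP position; "orientation": TCP orientation; "contact_force": force on the tool from outside, world axes, zero at the start; "moment": the same for the moment, N m; "grip_width": opening from 0.0 (shut) to 1.0 (fully open).
Only numpy, scipy, OpenCV 4.12 (cv2) and the standard library are available. Lean on these libraries where they do the work, as an engineer would, in place of code of your own. Each camera call takes 0.05 s, during which the arm holds its last target. There are 200 camera calls.

## Working session

There is one attempt and no reset: what is moved stays moved. The work goes in short steps, Python scripts to look and compute and a tool call to move; the robot and the scene stay as the last step left them, time stands still between calls to the robot, and variables do not carry over. Pictures are saved under pics/ and viewed, on a budget of 10 in all, crops included, one or two more only if the job needs it, and the job is handed in when it is done.

Besides the shell and the picture viewer there is one more tool, called after "Call:" by a JSON object that holds its "method" and its "body". send_rows: Moves the arm, as the interface text tells. Its arguments: {"type":"object","properties":{"plan":{"type":"array","items":{"type":"number"}},"fingers":{"type":"number"},"force":{"type":"number"}},"required":["plan"]}

```bash
mkdir -p pics; python3 - <<'E'
from rig import arm, optics, spotter
import cv2,numpy as np
s=arm.observe();print(s['t'],s['position'],np.round(s['orientation'],3).tolist(),s['grip_width'])
a=optics.capture('scene');b=optics.capture('top')
cv2.imwrite('pics/a.png',np.vstack([a,b])[:, :] if 0 else a);cv2.imwrite('pics/b.png',b)
for c in ('scene','top'):
  for l in ('collar_centre','cell_shoulder','core_top','tray','filter_case'):
    print(c,l,[(np.round(d['centre'],4).tolist(),round(d['score'],2)) for d in spotter.pinpoint(c,l)][:3])
E
```

```text
0.0 [ 0.22685552 -0.58185498  0.24942036] [[0.932, 0.363, -0.001], [0.363, -0.932, 0.002], [-0.0, -0.002, -1.0]] 1.0023998660129254
scene collar_centre [([0.5192, 0.1437, 0.0214], 0.9)]
scene cell_shoulder [([0.3058, -0.1568, 0.0405], 0.9), ([0.6992, -0.3572, 0.0428], 0.7), ([0.4877, -0.1956, 0.0454], 0.58)]
scene core_top [([0.6975, -0.3548, 0.0751], 0.75), ([0.4861, -0.1986, 0.0759], 0.73), ([0.3087, -0.1517, 0.0735], 0.68)]
scene tray [([0.5579, 0.1678, -0.0006], 0.92)]
scene filter_case [([0.6233, 0.1756, 0.0014], 0.8)]
top collar_centre [([0.5227, 0.1419, 0.0219], 0.73)]
top cell_shoulder [([0.6965, -0.3542, 0.0442], 0.84), ([0.4898, -0.204, 0.0458], 0.64), ([0.3062, -0.1564, 0.0411], 0.59)]
top core_top [([0.49, -0.1972, 0.0775], 0.92), ([0.3085, -0.1561, 0.0719], 0.91), ([0.6965, -0.3559, 0.0748], 0.57)]
top tray [([0.5553, 0.1684, -0.0015], 0.93)]
top filter_case [([0.6271, 0.1746, 0.0035], 0.66), ([0.5235, 0.1388, 0.0237], 0.42)]
```

View pics/a.png

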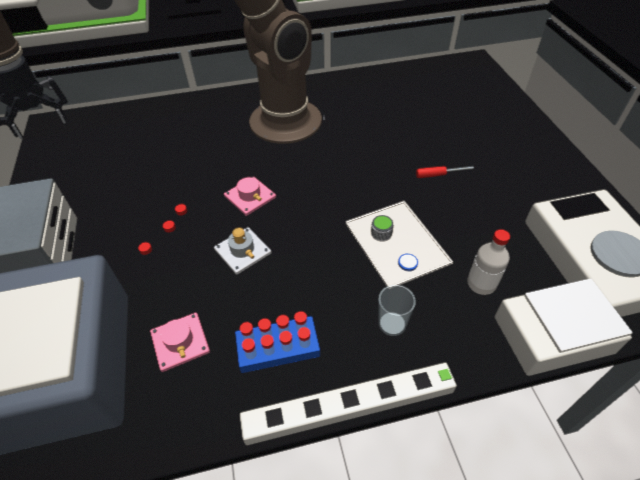

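View pics/b.png

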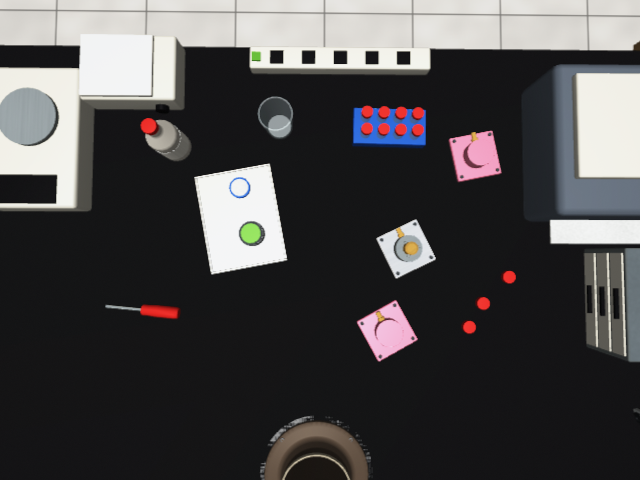

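Candidates for the cell: scene (241,245), a steel shoulder with brass core, and two pink look-alikes at scene (249,190) and (178,338). The first fits, since the pink ones are excluded by the task. I'll confirm it in one crop and refine the collar position from the green disc.

```bash
cat > h.py <<'E'
from rig import arm, optics, spotter
import cv2,numpy as np
def ray(c,u,v):
    i=optics.camera_info(c);K=np.array(i['camera_matrix']);P=np.array(i['pose'])
    d=np.linalg.solve(K,[u,v,1.]);return P[:3,3],P[:3,:3]@[d[0],-d[1],-d[2]]
def plane(c,u,v,z):
    o,d=ray(c,u,v);return o+d*(z-o[2])/d[2]
def proj(c,p):
    i=optics.camera_info(c);P=np.array(i['pose']);q=P[:3,:3].T@(np.array(p)-P[:3,3]);w=np.array(i['camera_matrix'])@[q[0],-q[1],-q[2]];return w[:2]/w[2]
def blob(img,lo,hi):
    m=cv2.inRange(cv2.cvtColor(img,cv2.COLOR_BGR2HSV),lo,hi)
    n,l,s,c=cv2.connectedComponentsWithStats(m);return sorted([(int(s[k,4]),c[k].round(1).tolist()) for k in range(1,n) if s[k,4]>15],reverse=True)
E
python3 - <<'E'
from h import *
print({k:np.shape(v) for k,v in optics.camera_info('top').items()})
a=cv2.imread('pics/a.png');b=cv2.imread('pics/b.png')
for c,i,box in(('scene',a,(340,200,430,270)),('top',b,(230,210,275,255))):
  x0,y0,x1,y1=box
  for A,(u,v) in blob(i[y0:y1,x0:x1],(40,100,60),(80,255,255))[:1]: print(c,A,plane(c,u+x0,v+y0,.044).round(4))
  print(c,proj(c,(.489,-.2,.075)),proj(c,(.489,-.2,.045)))
f=lambda im,x,y:cv2.resize(im[y-36:y+36,x-36:x+36],(400,400),interpolation=cv2.INTER_CUBIC)
cv2.imwrite('pics/c.png',np.hstack([f(a,241,245),f(b,407,248)]))
E
```

```text
{'camera_matrix': (3, 3), 'pose': (4, 4)}
scene 185 [0.5208 0.1412 0.044 ]
scene [236.83692345 230.84951298] [238.82836151 239.24881649]
top 320 [0.5209 0.1405 0.044 ]
top [412.30819886 247.70702032] [409.44669981 247.93018058]
```

View pics/c.png

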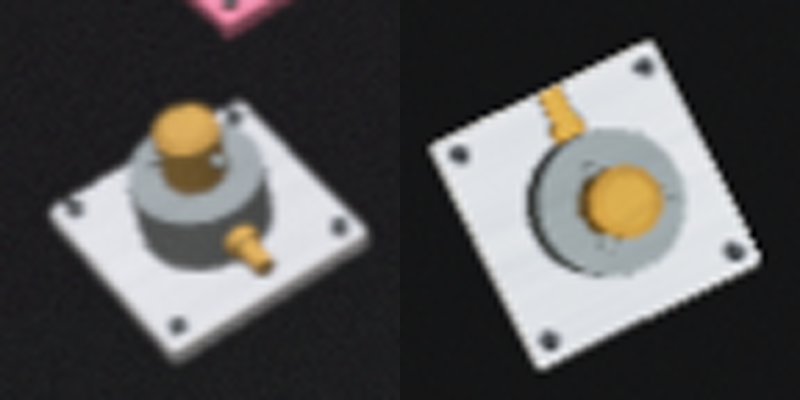

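The crop confirms it: the grey cell with brass core and pins at scene (241,245) / top (410,248), so not pink. The collar is at about (0.521, 0.141) and I'm going there now.

Call:
{"method": "send_rows", "body": {"plan": [2.1,5.15,0,0,0,0,2.1,5.15,0,0,0,0,2.1,5.15,0,0,0,0,2.1,5.15,0,0,0,0,2.1,5.15,0,0,0,0,2.1,5.15,0,0,0,0,2.1,5.15,0,0,0,0,2.1,5.15,0,0,0,0], "fingers": 1}}

```text
t: 1.6
position: [0.3956, -0.1687, 0.2508]
orientation: [[0.932, 0.363, 0.001], [0.363, -0.932, -0.001], [0.001, 0.001, -1.0]]
contact_force: [1.1, 0.0, 0.8]
grip_width: 0.996
```

Call:
{"method": "send_rows", "body": {"plan": [2.1,5.2,0,0,0,0,2.1,5.2,0,0,0,0,2.1,5.2,0,0,0,0,2.1,5.2,-2,0,0,0,2.1,5.2,-3,0,0,0,2.1,5.2,-3,0,0,0,0,0,-3,0,0,0,0,0,0,0,0,0]}}

```text
t: 2.6
position: [0.5188, 0.1398, 0.1393]
orientation: [[0.931, 0.364, -0.005], [0.364, -0.931, -0.001], [-0.005, -0.001, -1.0]]
contact_force: [-0.0, -0.5, 0.3]
grip_width: 1.003
```

```bash
cat >> h.py <<'E'
def wr(p,s=None):
    s=s or arm.observe();i=optics.camera_info('wrist');K=np.array(i['camera_matrix']);T=np.eye(4);T[:3,:3]=s['orientation'];T[:3,3]=s['position']
    P=T@np.array(i['tool_from_camera']);q=P[:3,:3].T@(np.array(p)-P[:3,3]);d=np.array([q[0],-q[1],-q[2]]);r=np.hypot(d[0],d[1]);t=np.arctan2(r,d[2])
    return K[0,0]*t*d[0]/r+K[0,2],K[1,1]*t*d[1]/r+K[1,2]
def wplane(u,v,z,s=None):
    s=s or arm.observe();i=optics.camera_info('wrist');K=np.array(i['camera_matrix']);T=np.eye(4);T[:3,:3]=s['orientation'];T[:3,3]=s['position']
    P=T@np.array(i['tool_from_camera']);x,y=(u-K[0,2])/K[0,0],(v-K[1,2])/K[1,1];t=np.hypot(x,y)
    d=P[:3,:3]@np.array([np.sin(t)*x/t,-np.sin(t)*y/t,-np.cos(t)]);return P[:3,3]+d*(z-P[2,3])/d[2]
E
python3 - <<'E'
from h import *
s=arm.observe();print(s['t'],s['position'],s['joint_positions'].round(3) if hasattr(s['joint_positions'],'round') else s['joint_positions'],np.round(s['orientation'],3).tolist())
w=optics.capture('wrist');cv2.imwrite('pics/w1.png',w)
for A,(u,v) in blob(w,(40,100,60),(80,255,255))[:3]: print(A,u,v,wplane(u,v,.044,s))
print(spotter.pinpoint('wrist','collar_centre')[:2],np.array(optics.camera_info('wrist')['tool_from_camera']).round(3).tolist())
E
```

```text
2.6 [0.51878906 0.13981759 0.1393074 ] [ 0.036  0.441 -0.498  1.897  0.268  0.874 -1.794] [[0.931, 0.364, -0.005], [0.364, -0.931, -0.001], [-0.005, -0.001, -1.0]]
3376 316.4 247.9 [0.52275988 0.1429648  0.044     ]
[{'centre': [0.5222, 0.1448, 0.0249], 'score': 0.95}, {'centre': [0.3689, -0.3695, -0.0047], 'score': 0.23}] [[0.001, 0.95, 0.313, 0.082], [1.0, -0.001, -0.001, -0.0], [-0.0, 0.313, -0.95, -0.124], [0.0, 0.0, 0.0, 1.0]]
```

View pics/w1.png

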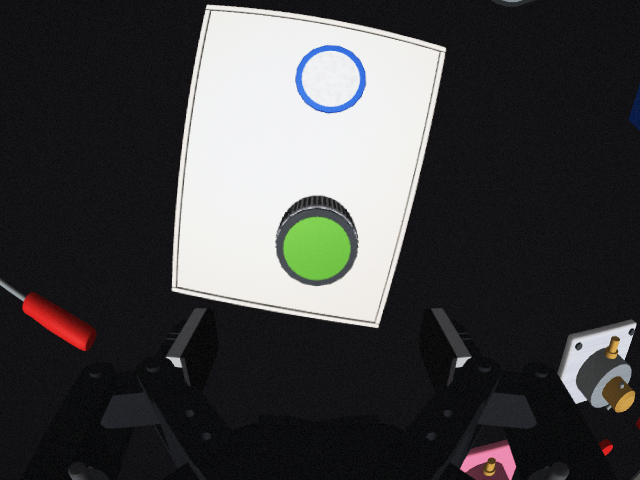

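The wrist view shows the green collar top at (316,248) between the open jaws, giving about (0.522, 0.143). The blue case is at (331,79), clear of the fingers. Descend and grip.

Call:
{"method": "send_rows", "body": {"plan": [0.3,0.25,0,0,0,0,0,0,-3,0,0,0,0,0,-3,0,0,0,0,0,-2.5,0,0,0,0,0,-1.5,0,0,0,0,0,-0.8,0,0,0,0,0,0,0,0,0,0,0,0,0,0,0]}}

```text
t: 3.7
position: [0.5239, 0.1426, 0.0342]
orientation: [[0.932, 0.363, 0.001], [0.363, -0.932, 0.0], [0.001, 0.0, -1.0]]
contact_force: [-0.4, -0.5, -0.5]
grip_width: 0.999
```

Call:
{"method": "send_rows", "body": {"plan": [0,0,0,0,0,0,0,0,0,0,0,0,0,0,0,0,0,0,0,0,0,0,0,0,0,0,0,0,0,0,0,0,0,0,0,0], "fingers": 0, "force": 60}}

```text
t: 4.45
position: [0.5236, 0.1425, 0.0341]
orientation: [[0.932, 0.363, 0.001], [0.363, -0.932, -0.0], [0.001, 0.0, -1.0]]
contact_force: [-2.2, -0.7, 7.0]
grip_width: 0.592
```

Gripped (opening 0.592, about 50 mm). Lift and carry it to above the cell.

Call:
{"method": "send_rows", "body": {"plan": [0,0,2,0,0,0,0,0,5,0,0,0,0,0,5,0,0,0,-0.6,-5.7,0,0,0,0,-0.6,-5.7,0,0,0,0,-0.6,-5.7,0,0,0,0,-0.6,-5.7,0,0,0,0,-0.6,-5.7,0,0,0,0]}}

```text
t: 5.45
position: [0.4929, -0.1444, 0.1536]
orientation: [[0.932, 0.363, 0.0], [0.363, -0.932, -0.0], [0.0, 0.0, -1.0]]
contact_force: [-0.1, 0.1, 0.2]
grip_width: 0.595
```

Call:
{"method": "send_rows", "body": {"plan": [-0.5,-5.5,0,0,0,0,0,0,0,0,0,0,0,0,0,0,0,0]}}

```text
t: 5.82
position: [0.4882, -0.1971, 0.1533]
orientation: [[0.932, 0.363, -0.0], [0.363, -0.932, 0.001], [0.0, -0.001, -1.0]]
contact_force: [0.5, 1.1, -0.7]
grip_width: 0.59
```

```bash
python3 - <<'E'
from h import *
s=arm.observe();print(s['t'],s['position'],np.round(s['joint_positions'],3),s['contact_force'],s['moment'],s['grip_width'])
w=optics.capture('wrist');a=optics.capture('scene');b=optics.capture('top');cv2.imwrite('pics/w2.png',w)
for A,(u,v) in blob(w,(40,100,60),(80,255,255))[:3]: print(A,u,v,wplane(u,v,s['position'][2]+.0099,s))
for c in ('wrist','scene','top'):
  for l in ('core_top','cell_shoulder','collar_centre'):
    print(c,l,[(np.round(d['centre'],4).tolist(),round(d['score'],2)) for d in spotter.pinpoint(c,l) ][:3])
E
```

```text
5.825 [ 0.48819627 -0.19711689  0.15326687] [ 0.629  0.39  -0.422  1.917  0.204  0.876 -1.096] [ 0.45155725  1.05577163 -0.7141374 ] [ 0.02144295 -0.04333975 -0.00286908] 0.590140543326925
8010 318.2 353.6 [ 0.48849363 -0.19667911  0.16316687]
wrist core_top [([0.3106, -0.152, 0.0763], 0.93), ([0.7002, -0.3508, 0.0758], 0.85)]
wrist cell_shoulder [([0.695, -0.352, 0.0438], 0.73), ([0.3075, -0.1562, 0.0453], 0.69)]
wrist collar_centre [([0.4863, -0.1969, 0.146], 0.7), ([0.317, -0.3347, -0.0015], 0.35)]
scene core_top [([0.3079, -0.1491, 0.0753], 0.94), ([0.7001, -0.3524, 0.0768], 0.69), ([0.4886, -0.1968, 0.0724], 0.62)]
scene cell_shoulder [([0.3075, -0.156, 0.0443], 0.67), ([0.4876, -0.1997, 0.0448], 0.63), ([0.7024, -0.3559, 0.0422], 0.58)]
scene collar_centre [([0.4836, -0.1935, 0.1436], 0.88)]
top core_top [([0.6963, -0.357, 0.0767], 0.94), ([0.3084, -0.1539, 0.074], 0.84), ([0.4888, -0.1979, 0.078], 0.75)]
top cell_shoulder [([0.3117, -0.1561, 0.0416], 0.85), ([0.6974, -0.3543, 0.0432], 0.81), ([0.49, -0.2004, 0.0432], 0.62)]
top collar_centre [([0.4868, -0.1985, 0.1437], 0.42)]
```

View pics/w2.png

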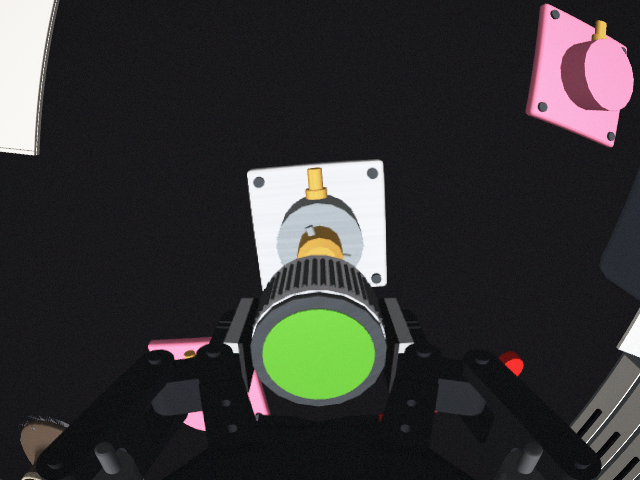

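The collar is held upright and centred between the pads (green disc at (318,354)). The cell shoulder is visible beneath it around (320,235). Next I refine the cell axis by fitting the shoulder circle.

```bash
python3 - <<'E'
from h import *
from scipy.ndimage import map_coordinates as mc
from scipy.optimize import minimize
s=arm.observe()
th=np.linspace(0,2*np.pi,180,endpoint=False)
def fit(name,img,f,R,z,keep):
    g=cv2.GaussianBlur(img,(0,0),.8)[...,2].astype(float)
    def val(x,y,r):
        p=np.array([f((x+r*np.cos(t),y+r*np.sin(t),z)) for t in th]);return mc(g,[p[:,1],p[:,0]],order=1),p
    best=[]
    for x in np.arange(.483,.4951,.001):
        for y in np.arange(-.205,-.1929,.001):
            a,p=val(x,y,R-.0015);b,_=val(x,y,R+.0015);k=keep(p);best.append((np.abs(a-b)[k].clip(0,60).mean(),x,y))
    best.sort(reverse=True);print(name,np.round(best[:3],4).tolist(),np.round(np.mean([q[1:] for q in best[:6]],0),4))
a=cv2.imread('pics/a.png');b=cv2.imread('pics/b.png');w=cv2.imread('pics/w2.png')
fit('wrist',w,lambda p:wr(p,s),.029,.045,lambda p:p[:,1]<240)
al=lambda p:np.ones(len(p),bool)
for n,i in(('scene',a),('top',b)):
    fit(n+' sh',i,lambda p:proj(n,p),.029,.045,al)
    fit(n+' core',i,lambda p:proj(n,p),.013,.075,al)
E
```

```text
Traceback (most recent call last):
  File "h.py", line 14, in wr
    s=s or arm.observe();i=optics.camera_info('wrist');K=np.array(i['camera_matrix']);T=np.eye(4);T[:3,:3]=s['orientation'];T[:3,3]=s['position']
                           ~~~~~~~~~~~~~~~~~~^^^^^^^^^
ValueError: time passes only in moves, steps and waits
```

```bash
cat >> h.py <<'E'
import functools,types
optics=types.SimpleNamespace(capture=optics.capture,camera_info=functools.lru_cache(optics.camera_info))
E
python3 - <<'E'
from h import *
from scipy.ndimage import map_coordinates as mc
s=arm.observe();print(s['t'])
th=np.linspace(0,2*np.pi,120,endpoint=False)
def fit(name,img,f,R,z,keep):
    g=cv2.GaussianBlur(img,(0,0),.8)[...,2].astype(float)
    def val(x,y,r):
        p=np.array([f((x+r*np.cos(t),y+r*np.sin(t),z)) for t in th]);return mc(g,[p[:,1],p[:,0]],order=1),p
    best=[]
    for x in np.arange(.483,.4951,.001):
        for y in np.arange(-.205,-.1929,.001):
            a,p=val(x,y,R-.0015);b,_=val(x,y,R+.0015);k=keep(p);best.append((np.abs(a-b)[k].clip(0,60).mean(),x,y))
    best.sort(reverse=True);print(name,np.round(best[:3],4).tolist(),np.round(np.mean([q[1:] for q in best[:6]],0),4))
a=cv2.imread('pics/a.png');b=cv2.imread('pics/b.png');w=cv2.imread('pics/w2.png')
fit('wrist',w,lambda p:wr(p,s),.029,.045,lambda p:p[:,1]<240)
al=lambda p:np.ones(len(p),bool)
for n,i in(('scene',a),('top',b)):
    fit(n+' sh',i,lambda p:proj(n,p),.029,.045,al)
    fit(n+' core',i,lambda p:proj(n,p),.014,.075,al)
E
```

```text
6.425
wrist [[54.5593, 0.491, -0.197], [54.249, 0.49, -0.198], [54.0917, 0.494, -0.196]] [ 0.4918 -0.197 ]
scene sh [[26.915, 0.483, -0.193], [26.4396, 0.483, -0.194], [26.3062, 0.484, -0.193]] [ 0.485  -0.1952]
scene core [[43.5889, 0.492, -0.198], [43.4767, 0.492, -0.197], [43.1104, 0.493, -0.197]] [ 0.4925 -0.198 ]
top sh [[37.3604, 0.488, -0.195], [37.2347, 0.489, -0.195], [36.017, 0.489, -0.194]] [ 0.4885 -0.194 ]
top core [[28.2781, 0.489, -0.198], [28.0847, 0.488, -0.198], [27.5439, 0.489, -0.199]] [ 0.4885 -0.1983]
```

The combined axis is about (0.4895, -0.1975). Descend gently and watch the force.

Call:
{"method": "send_rows", "body": {"plan": [0.1,-0.1,-1.5,0,0,0,0,0,-1.5,0,0,0,0,0,-0.8,0,0,0,0,0,-0.4,0,0,0,0,0,-0.4,0,0,0,0,0,-0.2,0,0,0,0,0,0,0,0,0]}}

```text
t: 7.3
position: [0.4894, -0.1986, 0.1054]
orientation: [[0.932, 0.363, 0.0], [0.363, -0.932, -0.0], [0.0, 0.0, -1.0]]
contact_force: [-0.4, -0.2, -0.5]
grip_width: 0.594
```

Call:
{"method": "send_rows", "body": {"plan": [0,0,-0.2,0,0,0,0,0,-0.2,0,0,0,0,0,-0.1,0,0,0,0,0,0,0,0,0]}}

```text
t: 7.8
position: [0.4899, -0.198, 0.1004]
orientation: [[0.931, 0.364, 0.001], [0.364, -0.931, 0.0], [0.001, -0.0, -1.0]]
contact_force: [3.2, 1.9, -1.4]
grip_width: 0.594
```

Entered the bore: 5 mm below the core top with no upward push. A slight side push means I should nudge that way and go on to the pins.

Call:
{"method": "send_rows", "body": {"plan": [0.06,0.03,0,0,0,0,0,0,-0.3,0,0,0,0,0,-0.3,0,0,0,0,0,-0.2,0,0,0,0,0,0,0,0,0]}}

```text
t: 8.43
position: [0.4903, -0.198, 0.0924]
orientation: [[0.932, 0.364, 0.001], [0.364, -0.932, 0.0], [0.001, 0.0, -1.0]]
contact_force: [3.1, 3.9, 1.7]
grip_width: 0.594
```

Call:
{"method": "send_rows", "body": {"plan": [0.03,0.06,-0.15,0,0,0,0,0,-0.15,0,0,0,0,0,0,0,0,0]}}

```text
t: 8.8
position: [0.4903, -0.1979, 0.0894]
orientation: [[0.932, 0.363, 0.0], [0.363, -0.932, -0.0], [0.0, 0.0, -1.0]]
contact_force: [2.6, 2.5, 3.7]
grip_width: 0.595
```

On the pins with about 3–4 N of spring push. Joint 7 has room in the positive direction, so I turn in small steps.

Call:
{"method": "send_rows", "body": {"plan": [0,0,0,0,0,5,0,0,0,0,0,5,0,0,0,0,0,0]}}

```text
t: 9.18
position: [0.4905, -0.1977, 0.0894]
orientation: [[0.855, 0.519, 0.001], [0.519, -0.855, 0.0], [0.001, 0.0, -1.0]]
contact_force: [3.1, 2.4, 2.6]
grip_width: 0.594
```

```bash
python3 -c "
from rig import arm
s=arm.observe();print(s['joint_positions'],s['contact_force'],s['moment'])"
```

```text
[ 0.62986196  0.48945986 -0.43267655  1.96033945  0.29252664  0.75178242
 -0.99852667] [3.13678197 2.36100093 2.581431  ] [ 0.70035728 -0.69625553  0.10684448]
```

Call:
{"method": "send_rows", "body": {"plan": [0.03,0.03,-0.15,0,0,5,0,0,0,0,0,5,0,0,0,0,0,0]}}

```text
t: 9.55
position: [0.4901, -0.1973, 0.0874]
orientation: [[0.753, 0.658, -0.001], [0.658, -0.753, 0.001], [-0.0, -0.001, -1.0]]
contact_force: [3.3, 3.4, -1.6]
grip_width: 0.592
```

Call:
{"method": "send_rows", "body": {"plan": [0,0,0,0,0,5,0,0,0,0,0,5,0,0,0,0,0,0]}}

```text
t: 9.93
position: [0.4904, -0.1967, 0.0875]
orientation: [[0.627, 0.779, -0.0], [0.779, -0.627, 0.001], [0.001, -0.001, -1.0]]
contact_force: [2.1, 3.5, -1.1]
grip_width: 0.598
```

```bash
python3 -c "
from rig import arm
s=arm.observe();print(s['joint_positions'],s['contact_force'],s['moment'])"
```

```text
[ 0.69227362  0.50890281 -0.51705422  1.95744422  0.35350771  0.7650858
 -0.70656311] [ 2.10435173  3.4589743  -1.08133815] [ 1.12520631 -0.67665564 -0.06234151]
```

The push vanished about 20° in, so it may be keyed. Test by going down 4 mm: the force should stay low.

Call:
{"method": "send_rows", "body": {"plan": [0.03,0.05,-0.2,0,0,-4,0,0,-0.2,0,0,0,0,0,0,0,0,0]}}

```text
t: 10.3
position: [0.4901, -0.197, 0.0834]
orientation: [[0.678, 0.735, -0.001], [0.735, -0.678, -0.0], [-0.001, -0.001, -1.0]]
contact_force: [0.6, 1.7, -1.2]
grip_width: 0.591
```

```bash
python3 - <<'E'
from h import *
s=arm.observe();print(s['t'],s['position'],s['contact_force'],s['moment'])
w=optics.capture('wrist');cv2.imwrite('pics/w3.png',w);a=optics.capture('scene')
for A,(u,v) in blob(w,(40,100,60),(80,255,255))[:1]: print(A,u,v,wplane(u,v,s['position'][2]+.0099,s))
u,v=map(int,proj('scene',(.489,-.198,.07)));c=cv2.resize(a[v-36:v+36,u-36:u+36],(480,480),interpolation=2)
cv2.imwrite('pics/d.png',cv2.hconcat([cv2.resize(w,(320,240)),c[:240],]) if 0 else c)
E
```

```text
10.3 [ 0.49012611 -0.19704449  0.08335349] [ 0.62174285  1.70464661 -1.19282919] [ 0.4007542  -0.19788568 -0.02665326]
7994 318.1 353.6 [ 0.49078679 -0.19708014  0.09325349]
```

View pics/w3.png

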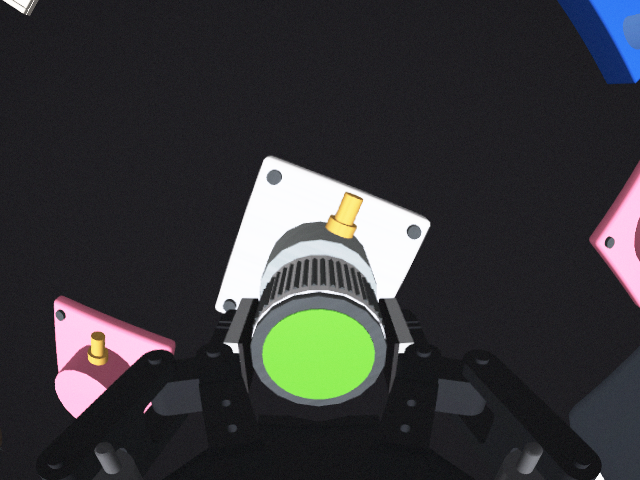

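The collar hasn't slipped in the grip: its disc is at the same pixel, (318,354). The lower edge is about 10 mm below the pin tops with no push, so it is keyed. Push home.

Call:
{"method": "send_rows", "body": {"plan": [0,0,-0.3,0,0,0,0,0,-0.2,0,0,0,0,0,-0.2,0,0,0,0,0,0,0,0,0]}}

```text
t: 10.9
position: [0.4907, -0.1971, 0.0769]
orientation: [[0.678, 0.735, -0.0], [0.735, -0.678, -0.0], [-0.0, -0.0, -1.0]]
contact_force: [-0.8, 0.0, 3.4]
grip_width: 0.597
```

Call:
{"method": "send_rows", "body": {"plan": [0,0,-0.1,0,0,0,0,0,-0.1,0,0,0,0,0,0,0,0,0,0,0,0,0,0,0]}}

```text
t: 11.4
position: [0.4908, -0.1971, 0.0751]
orientation: [[0.678, 0.735, -0.0], [0.735, -0.678, -0.0], [-0.0, 0.0, -1.0]]
contact_force: [-2.0, 1.0, 6.3]
grip_width: 0.595
```

Call:
{"method": "send_rows", "body": {"plan": [0,0,-0.1,0,0,0,0,0,0,0,0,0,0,0,0,0,0,0]}}

```text
t: 11.78
position: [0.4908, -0.1971, 0.0751]
orientation: [[0.678, 0.735, -0.0], [0.735, -0.678, -0.001], [-0.001, 0.001, -1.0]]
contact_force: [-6.1, 1.7, 17.6]
grip_width: 0.59
```

Call:
{"method": "send_rows", "body": {"plan": [0,0,-0.1,0,0,0,0,0,0,0,0,0,0,0,0,0,0,0]}}

```text
t: 12.15
position: [0.4908, -0.1971, 0.075]
orientation: [[0.678, 0.735, -0.0], [0.735, -0.678, -0.002], [-0.001, 0.001, -1.0]]
contact_force: [-9.6, 2.3, 29.7]
grip_width: 0.593
```

It stopped hard at TCP z = 0.075, the predicted home height. I ease to a moderate push and check from the scene camera.

Call:
{"method": "send_rows", "body": {"plan": [-0.03,0,0.07,0,0,0,0,0,0,0,0,0,0,0,0,0,0,0,0,0,0,0,0,0]}}

```text
t: 12.65
position: [0.4908, -0.1971, 0.0751]
orientation: [[0.678, 0.735, 0.001], [0.735, -0.678, -0.001], [-0.001, 0.001, -1.0]]
contact_force: [-6.5, 2.7, 19.1]
grip_width: 0.594
```

```bash
python3 - <<'E'
from h import *
s=arm.observe();print(s['t'],s['position'],s['contact_force'],s['moment'],s['grip_width'])
w=optics.capture('wrist');a=optics.capture('scene')
for A,(u,v) in blob(w,(40,100,60),(80,255,255))[:1]: print(A,u,v,wplane(u,v,s['position'][2]+.0099,s))
u,v=map(int,proj('scene',(.489,-.198,.07)))
f=lambda i,x,y,r:cv2.resize(i[y-r:y+r,x-r:x+r],(400,400),interpolation=cv2.INTER_CUBIC)
cv2.imwrite('pics/e.png',cv2.hconcat([f(a,u,v,40),f(w,320,300,100)]))
for c in('scene','wrist'): print(c,[(np.round(d['centre'],4).tolist(),round(d['score'],2)) for d in spotter.pinpoint(c,'collar_centre')][:2])
E
```

```text
12.65 [ 0.49076327 -0.19709767  0.07505968] [-6.5037622   2.70910835 19.05056131] [ 0.45463386  1.42424835 -0.04237996] 0.5942403996250865
8016 318.0 353.8 [ 0.49131474 -0.19716391  0.08495968]
scene [([0.4872, -0.1956, 0.0651], 0.9)]
wrist [([0.4935, -0.1995, 0.0669], 0.78)]
```

View pics/e.png

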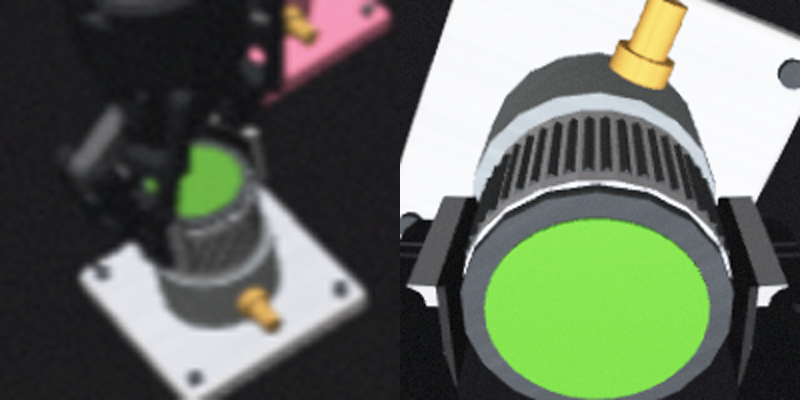

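Both views show the collar seated flush on the shoulder (scene crop around (215,270)), still gripped, with about 19 N push. Handing in.

```bash
python3 -c "
from rig import arm
print(arm.job_done());s=arm.observe();print(s['t'],s['position'],s['contact_force'],s['grip_width'])"
```

```text
the job is handed in; nothing more can be done
None
the job is handed in; nothing more can be done
```

The collar is fitted and pushed home on the grey filter cell, and I handed the job in with the gripper still holding it down, at about t = 13 s. `job_done` gives no verdict, and nothing could be read after hand-in.

I took the collar from the tray and set it over the core. I then turned it about 20–30° until the push vanished, backed off 4°, and pressed it down onto the shoulder.

Last checks:
- **Seating height:** The tool stopped hard at z = 0.0751, the height predicted for home. The push rose from 6 N (spring only) to 18–30 N with no further travel, and I eased it to about 19 N.
- **Pictures:** The scene and wrist views show the collar flush on the shoulder. The green disc stayed at the same wrist pixel throughout, so it had not slipped in the grip.
- **Network estimates:** The networks put the collar centre at z = 0.065–0.067, against 0.065 at home. Their horizontal positions differ by about 6 mm (scene) against the wrist, within their stated error. I relied on the mechanical fit instead.
- **Side force:** A push of about 7 N to the side remained when I handed in.
- **Other objects:** I planned paths clear of them and saw no contact, but I did not measure their positions again.

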